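# Park the hot-air nozzles on their rack in order of size

## Task

Put the four hot-air nozzles away on the posts of the nozzle rack, one over each post and standing flat on the rack, in order of size: the smallest next to the hot-air handpiece in its rest, the largest at the far end of the row. Lower each nozzle onto its post rather than dropping it, and do not shift the circuit board that lies among them.

Things in the scene. Friction and masses are not known exactly. Their poses are not given: they have to be found in the camera images.
- nozzle27: smallest of 4 loose steel hot-air nozzles, 50 mm tall: square skirt 27 mm wide (the four: 27, 35, 43, 51), 20 high, open below; on its flat roof a round collar, outside 25, from 20 to 50 mm up: grip it, closing along x. 20 mm bore right through. Clamp lug 3 mm proud of the collar at +y, 37 to 45 mm up. Origin: centre of underside, z up, x and y square to the skirt. About 60 g.
- nozzle35: second smallest of 4 loose steel hot-air nozzles, 50 mm tall: square skirt 35 mm wide (the four: 27, 35, 43, 51), 20 high, open below; on its flat roof a round collar, outside 25, from 20 to 50 mm up: grip it, closing along x. 20 mm bore right through. Clamp lug 3 mm proud of the collar at +y, 37 to 45 mm up. Origin: centre of underside, z up, x and y square to the skirt. About 73 g.
- nozzle43: second largest of 4 loose steel hot-air nozzles, 50 mm tall: square skirt 43 mm wide (the four: 27, 35, 43, 51), 20 high, open below; on its flat roof a round collar, outside 25, from 20 to 50 mm up: grip it, closing along x. 20 mm bore right through. Clamp lug 3 mm proud of the collar at +y, 37 to 45 mm up. Origin: centre of underside, z up, x and y square to the skirt. About 86 g.
- nozzle51: largest of 4 loose steel hot-air nozzles, 50 mm tall: square skirt 51 mm wide (the four: 27, 35, 43, 51), 20 high, open below; on its flat roof a round collar, outside 25, from 20 to 50 mm up: grip it, closing along x. 20 mm bore right through. Clamp lug 3 mm proud of the collar at +y, 37 to 45 mm up. Origin: centre of underside, z up, x and y square to the skirt. About 98 g.
- post_a: one of 4 identical fixed brass posts of the nozzle rack: 8 mm diameter, 41 tall, top 5 mm tapered to 3. In one row, 78 mm apart, on a white plate 312 x 60 x 5 mm on the bench mat. Which letter stands where in the row changes. Origin: centre of its foot, on the plate's upper face; z up, x across the row (whose heading is y).
- post_b: one of 4 identical fixed brass posts of the nozzle rack: 8 mm diameter, 41 tall, top 5 mm tapered to 3. In one row, 78 mm apart, on a white plate 312 x 60 x 5 mm on the bench mat. Which letter stands where in the row changes. Origin: centre of its foot, on the plate's upper face; z up, x across the row (whose heading is y).
- post_c: one of 4 identical fixed brass posts of the nozzle rack: 8 mm diameter, 41 tall, top 5 mm tapered to 3. In one row, 78 mm apart, on a white plate 312 x 60 x 5 mm on the bench mat. Which letter stands where in the row changes. Origin: centre of its foot, on the plate's upper face; z up, x across the row (whose heading is y).
- post_d: one of 4 identical fixed brass posts of the nozzle rack: 8 mm diameter, 41 tall, top 5 mm tapered to 3. In one row, 78 mm apart, on a white plate 312 x 60 x 5 mm on the bench mat. Which letter stands where in the row changes. Origin: centre of its foot, on the plate's upper face; z up, x across the row (whose heading is y).
- rest: fixed rest with the hot-air handpiece in it (black handle, steel barrel, 200 mm long, 65 high), beyond one end of the row of posts; which end changes (at the other a solder reel, 46 mm tall). Origin: on the mat, in line with the row, 108 mm from the nearest post. The handpiece lies across the row, along x of the rest, from -58 (handle) to +142 mm (barrel).
- board: the small green circuit board under repair, loose, 72 x 26 mm, 3 mm thick, parts on it up to 6 mm high, lying on the mat among the nozzles, its long side along its x. Origin: centre of its underside. 30 g. Leave it where it lies. Other small things lie about; the tallest on the mat is a white bottle, 105 mm, by its right edge.
Things that resemble listed ones, but are neither listed nor needed, are in the scene too. What is shaped like the nozzle27 but brown or orange is not meant.

How it is judged:
By the outcome, as a careful person would: the job done as asked, in the order asked, and still so for the second after the job is handed in, with the robot touching nothing.
It also fails if it takes over 93 s, if anything falls off the work surface, if the arm or the gripper's body presses on something with over 40 N, if the wrist force passes 120 N, or if a joint passes its speed limit or range.

## Robot

A 6-joint arm with a two-finger parallel gripper is mounted at the origin on the work surface. World frame = base frame: x ahead of the robot, y to its left, z up, the work surface at z = 0. Lengths are in m, angles in rad, forces in N, time in s.
With the tool pointing down it reaches from about 0.275 to 1 m from the base axis. Payload 8.4 kg.
Tool frame: the origin (TCP) lies on the centre line of the jaws, within the pads' length; the fingertips stand 17 mm ahead of it and the grasp point (between the pads) lies 2 mm behind it (bot.tcp_to_tips is the z of the fingertips in the tool frame, in m); z points along the fingers, y is the line along which they close (so a half turn about z gives the same grasp; the last joint's range is limited). The gripper opens to 85 mm and grips with 20 to 120 N. Pads are 22 mm wide; open, the fingers measure 114 mm over their backs; the gripper's body (76 mm by 85 mm) begins 54 mm behind the grasp point. The pads swing forward as they close: fully open they stand 13 mm farther back than shut.
Start: joints at [-1.322, 0.353, 1.633, -0, 1.155, -0.002], TCP at [0.155, -0.605, 0.248] pointing down, gripper open.
Joint ranges: [-2.63, 2.63], [-0.92, 2.1], [0.06, 2.66], [-1.3, 4.44], [0, 2.69], [-3.02, 3.02]. Speed limits (rad/s): [2.22, 2.22, 2.79, 3.14, 3.14, 3.14].

## Interface

Orientations are given as a unit quaternion [x, y, z, w].
In Python, from workcell import bot, hand, kinematics, get_obs, vision, hand_in gives the robot as it stands. The module is installed in compiled form; this text tells all that it offers. Calls block until the motion is done:
- bot.reach(position, orientation): joint-space move of the TCP to a pose.
- bot.servo_line(position, ori=None, velocity=0.15): straight line of the TCP; ori=None keeps the orientation; velocity is the mean speed in m/s.
- bot.goto_joints(angles): joint-space move.
- hand.move_gripper(opening, strength=None): finger opening in m; strength is the grip in N (None keeps the last); returns when the fingers have stopped.
- bot.dwell(seconds).
- kinematics.solve_ik(position, orientation): joint angles nearest the present ones, or None.
- get_obs(): the state.
- vision.read_camera(name): name is "scene" or "top" or "wrist"; returns a dict with "frame" (384x512x3 uint8, red, green, blue), "intrinsics" (3x3 intrinsics, pixels), "dist" ([k1, k2, p1, p2, k3] as OpenCV has them; the pictures are not rectified), "view" (4x4, takes a point from world to camera coordinates). Camera axes: x right, y down, z forward; pixel columns grow to the right and rows downward; lengths in m; the calibration is good to about 2 mm. A picture is of the moment at which its call begins. There is no depth.
A pose or a line that the arm cannot do raises bot.IKError and nothing moves.
- hand_in(): hands the job in; it is judged then, once.
The state is a dict: "time_s": time; "joint_pos": joint angles; "joint_vel": joint speeds; "joint_efforts": joint torques, N m; "position": TCP position; "orientation": TCP orientation; "wrist_force": force on the tool from outside, world axes, zero at the start; "ft_torque": the same for the moment, N m; "gripper_width": finger opening in m; "grip_force": force on a finger pad.
Only numpy, scipy, OpenCV 4.12 (cv2) and the standard library are available. Lean on these libraries where they do the work, as an engineer would, in place of code of your own. Each camera call takes 0.05 s, during which the arm holds its last target. There are 200 camera calls.

## Working session

There is one attempt and no reset: what is moved stays moved. The work goes in short steps, each a Python script; the robot and the scene stay as the last script left them, time stands still between calls to the robot, and variables do not carry over. Pictures are saved under pics/ and viewed, at most 14 in all, crops included, and the job is handed in when it is done.

```bash
mkdir -p pics; ls
python3 - <<'E'
from workcell import vision,get_obs
import cv2
for n in("top","scene"):
    r=vision.read_camera(n); f=r["frame"]; cv2.imwrite(f"pics/{n}0.png",cv2.resize(f[...,::-1],(800,600),interpolation=cv2.INTER_CUBIC))
    print(n,r["intrinsics"],r["dist"],r["view"])
o=get_obs();print(o["time_s"],o["orientation"],o["gripper_width"])
E
```

```text
pics
top [[384.22386199   0.         254.94501998]
 [  0.         384.22386199 189.49581913]
 [  0.           0.           1.        ]] [-0.11971166  0.          0.          0.          0.        ] [[-2.58952946e-02 -9.99661497e-01 -2.51516356e-03  7.14886104e-02]
 [-9.92836076e-01  2.60119027e-02 -1.16618638e-01  5.46046442e-01]
 [ 1.16644586e-01 -5.22728863e-04 -9.93173584e-01  1.06263935e+00]
 [ 0.00000000e+00  0.00000000e+00  0.00000000e+00  1.00000000e+00]]
scene [[370.3543576    0.         255.27629121]
 [  0.         370.3543576  191.83705931]
 [  0.           0.           1.        ]] [-0.11358795  0.          0.          0.          0.        ] [[-0.90843836  0.41793489  0.00837708  0.4793425 ]
 [ 0.2721959   0.60662641 -0.74693627 -0.11975339]
 [-0.31725249 -0.67626535 -0.66484287  1.00539515]
 [ 0.          0.          0.          1.        ]]
0.1 [ 9.92145788e-01  1.25085353e-01 -8.30709391e-05 -6.18120292e-04] 0.08527506487539765
```

View pics/top0.png

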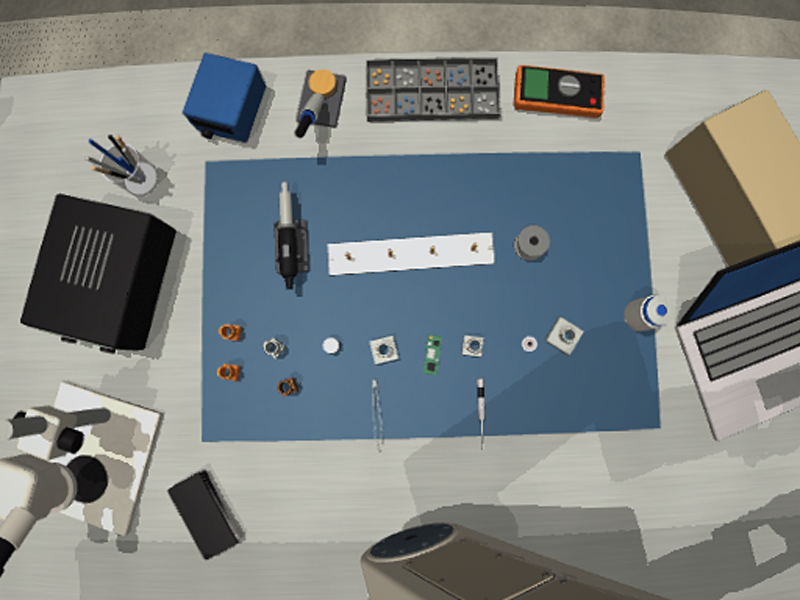

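View pics/scene0.png

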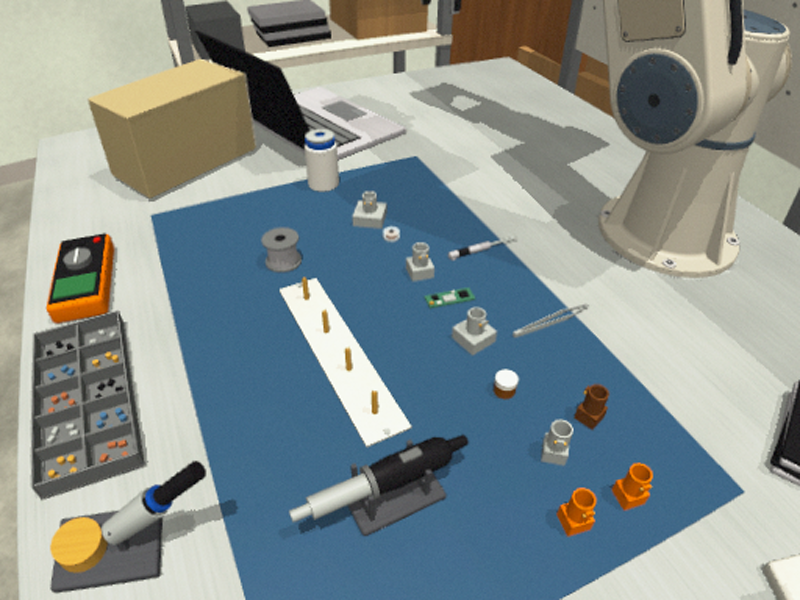

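The top view shows the rest at the left (~(290,245)), posts at (349,257), (391,254), (433,251), (474,247), and steel nozzles at (273,347), (384,349), (473,345) and (566,336). The candidates for nozzle27 are (273,347) grey, (231,331) and (230,372) orange, and (288,386) brown. Only the grey one fits. I'll confirm this and the sizes in enlarged crops.

Run:
```python
from workcell import vision
import cv2,numpy as np
f=vision.read_camera("top")["frame"][...,::-1]
def crop(x,y,w,h,k): return cv2.resize(f[y:y+h,x:x+w],None,fx=k,fy=k,interpolation=cv2.INTER_CUBIC)
a=np.vstack([crop(150,200,100,36,8)[:, :800],crop(226,200,100,36,8)])
cv2.imwrite("pics/t1.png",a)
b=np.vstack([crop(300,195,80,40,8)[:, :640],crop(205,144,128,36,5)])
cv2.imwrite("pics/t2.png",b)
```

```text
(no output)
```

View pics/t1.png

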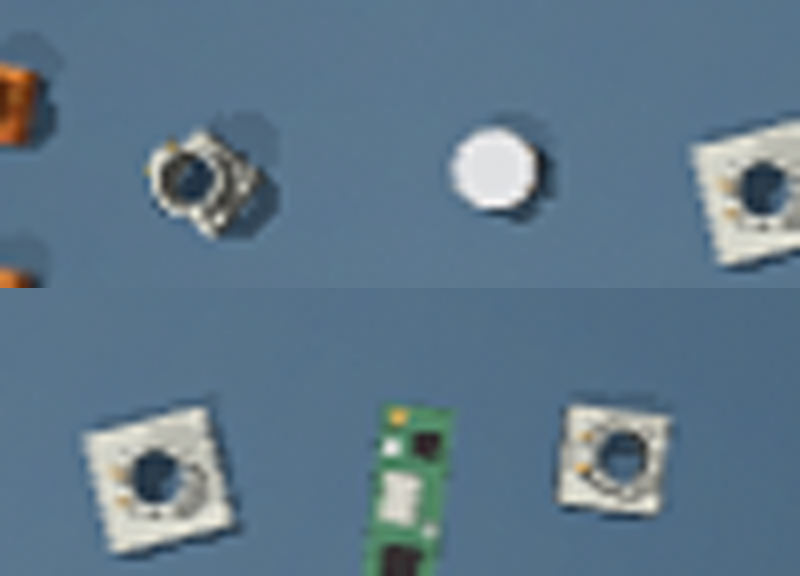

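View pics/t2.png

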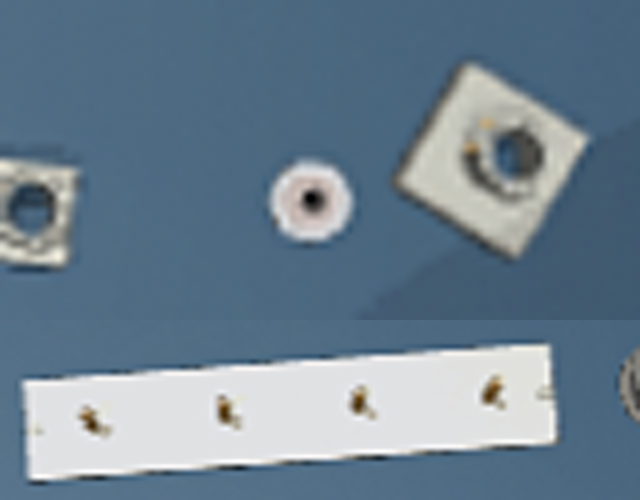

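The crops confirm it. Grey (273,347) is the 27. By skirt side, (473,345) is the 35 (12.6 px), (384,349) the 43 (16 px) and (566,336) the 51 (18 px). The rest is at the left end. Next I compute poses from the roof corners, bores and plate corners.

```bash
cat > h.py <<'E'
import numpy as np,cv2
from workcell import vision
def ray(cam,px,z):
    px=np.array(px,float).reshape(-1,1,2)
    n=cv2.undistortPoints(px,cam["intrinsics"],np.array(cam["dist"])).reshape(-1,2)
    R=cam["view"][:3,:3];t=cam["view"][:3,3];c=-R.T@t
    d=np.c_[n,np.ones(len(n))]@R
    return c+d*((z-c[2])/d[:,2])[:,None]
def proj(cam,P):
    V=cam["view"]
    return cv2.projectPoints(np.array(P,float).reshape(-1,3),cv2.Rodrigues(V[:3,:3])[0],V[:3,3],cam["intrinsics"],np.array(cam["dist"]))[0].reshape(-1,2)
E
cat > m.py <<'E'
from h import *
T=vision.read_camera("top")
def P(l,ox,oy,k,dy,z): return ray(T,[((x+.5)/k-.5+ox,(y-dy+.5)/k-.5+oy) for x,y in l],z)
A=(150,200,8,0);B=(226,200,8,288);C=(300,195,8,0);D=(205,144,5,320)
S={"43":(P([(83,434),(208,405),(237,525),(112,553)],*B,.02),P([(155,475)],*B,.05)),
"35":(P([(570,405),(670,418),(658,518),(557,502)],*B,.02),P([(623,455)],*B,.05)),
"51":(P([(465,62),(590,137),(517,258),(398,183)],*C,.02),P([(517,152)],*C,.05)),
"27":(P([(205,130),(258,180),(213,238)],*A,.02),P([(187,180)],*A,.05)),
"plate":(P([(22,380),(551,345),(557,442),(29,481)],*D,.005),P([(88,410),(222,402),(357,392),(492,382)],*D,.046))}
for k,(c,b) in S.items():
    e=np.diff(np.vstack([c,c[:1]]),axis=0)[:,:2]
    print(k,"cen",c.mean(0).round(4),"bore",b.round(4).tolist(),"len",np.linalg.norm(e,axis=1).round(4),"ang",np.degrees(np.arctan2(e[:,1],e[:,0])).round(1))
c=S["plate"][0];m=c.mean(0);u=(c[1]+c[2]-c[0]-c[3]);u/=np.linalg.norm(u)
print("posts",[(m+u*s).round(4).tolist() for s in(-.117,-.039,.039,.117)],np.degrees(np.arctan2(u[1],u[0])))
E
python3 m.py
```

```text
43 cen [0.4523 0.0865 0.02  ] bore [[0.4529, 0.0875, 0.05]] len [0.0459 0.044  0.0456 0.0436] ang [ -78.4 -167.9  101.1   12.5]
35 cen [ 0.4545 -0.0757  0.02  ] bore [[0.4554, -0.0754, 0.05]] len [0.0362 0.036  0.0366 0.035 ] ang [-99.  170.9  79.4  -9.7]
51 cen [ 0.4684 -0.2472  0.02  ] bore [[0.4695, -0.2477, 0.05]] len [0.0529 0.0518 0.0507 0.0506] ang [-122.6  145.6   56.1  -32. ]
27 cen [0.4599 0.2812 0.02  ] bore [[0.46, 0.2886, 0.05]] len [0.0265 0.0262 0.0389] ang [-133.9  141.1    3.9]
plate cen [0.6322 0.0324 0.005 ] bore [[0.6283, 0.1482, 0.046], [0.6308, 0.0719, 0.046], [0.6346, -0.0049, 0.046], [0.6385, -0.0821, 0.046]] len [0.3144 0.0585 0.3118 0.0607] ang [ -87.6 -179.2   92.8    3.3]
posts [[0.6269, 0.1493, 0.005], [0.6304, 0.0714, 0.005], [0.6339, -0.0066, 0.005], [0.6374, -0.0845, 0.005]] -87.42238617336078
```

```bash
cat >> h.py <<'E'
from workcell import bot,hand,get_obs
from scipy.spatial.transform import Rotation as Ro
N={"51":(.4690,-.2474,-33.2),"43":(.4526,.0870,11.8),"35":(.4549,-.0756,-9.6),"27":(.4600,.2880,-41.5)}
Q={"27":(.6272,.1490),"35":(.6304,.0714),"43":(.6340,-.0064),"51":(.6376,-.0840)}
G=.041; UP=.135
def ori(a):
    a=np.radians(a);c,s=np.cos(a),np.sin(a)
    return Ro.from_matrix(np.array([[-s,c,0],[c,s,0],[0,0,-1]]).T.reshape(3,3)).as_quat()
def st(m):
    o=get_obs();print(m,round(o["time_s"],2),np.round(o["position"],4),"w",round(o["gripper_width"],4),"grip",round(float(np.max(o["grip_force"])),1),"F",np.round(o["wrist_force"],1))
def pick(n):
    x,y,a=N[n];q=ori(a)
    bot.reach([x,y,UP],q); hand.move_gripper(.055,40)
    bot.servo_line([x,y,G],velocity=.1); st("at "+n)
    hand.move_gripper(0,40); st("grip"); bot.servo_line([x,y,UP],velocity=.12); st("lift")
def over(n):
    x,y=Q[n]; bot.reach([x,y,UP],ori(2.6)); st("over")
def lower(n):
    x,y=Q[n]; bot.servo_line([x,y,G+.010],velocity=.08); st("near")
    bot.servo_line([x,y,G+.0055],velocity=.02); st("down")
def release(n):
    x,y=Q[n]; hand.move_gripper(.05); bot.servo_line([x,y,UP],velocity=.15); st("off")
def snap(name,cam,box=None,k=1.5):
    f=vision.read_camera(cam)["frame"][...,::-1]
    if box: x,y,w,h=box; f=f[y:y+h,x:x+w]
    cv2.imwrite(f"pics/{name}.png",cv2.resize(f,None,fx=k,fy=k,interpolation=cv2.INTER_CUBIC))
E
python3 - <<'E'
from h import *
print(Ro.from_quat(ori(30)).as_matrix().round(2).tolist())
pick("51"); snap("w1","wrist",k=1); over("51"); snap("s1","scene",(140,100,200,200),3)
E
```

```text
[[-0.5, 0.87, 0.0], [0.87, 0.5, 0.0], [0.0, 0.0, -1.0]]
at 51 3.48 [ 0.4694 -0.2476  0.0415] w 0.055 grip 0.0 F [-0.2 -0.1 -0. ]
grip 3.86 [ 0.4693 -0.2476  0.0417] w 0.0232 grip 39.2 F [-0.8  0.8  5.1]
lift 4.79 [ 0.4685 -0.2471  0.1344] w 0.0229 grip 39.2 F [ 0.9 -0.4 -1.8]
over 5.78 [ 0.6365 -0.0847  0.1344] w 0.0228 grip 39.2 F [ 0.4  0.2 -1.3]
```

View pics/w1.png

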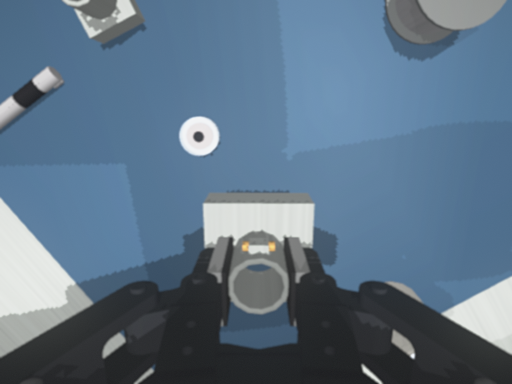

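View pics/s1.png

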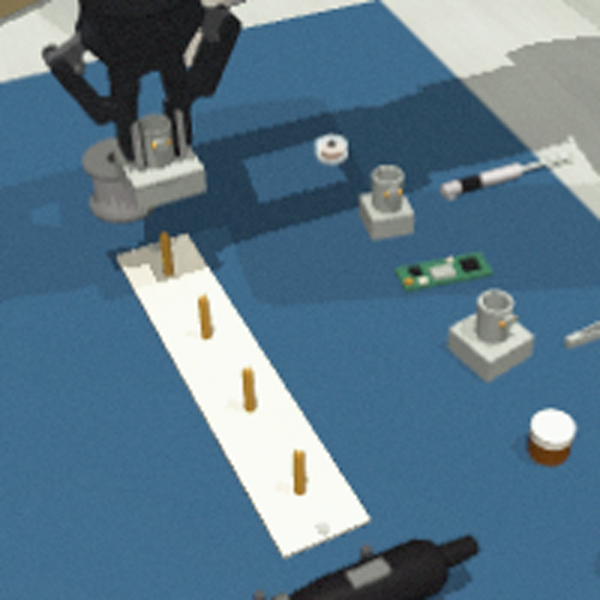

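The 51 sits well centred between the pads, with the lug (258,248) clear of them, and hangs level over the rack. I'll cross-check the posts with the scene camera using the tips at crop (166,235), (203,297), (248,370), (299,453), then lower.

Run:
```python
from h import *
c=vision.read_camera("scene")
f=lambda l:[((x+.5)/3-.5+140,(y+.5)/3-.5+100) for x,y in l]
print(ray(c,f([(166,235),(203,297),(248,370),(299,453)]),.046).round(4).tolist())
print(ray(c,f([(168,275),(207,337),(250,409),(300,492)]),.005).round(4).tolist())
# held nozzle: collar top centre in the scene picture, at its height
print(ray(c,f([(158,123)]),.1344-.041+.05).round(4), Q)
```

```text
[[0.6385, -0.0837, 0.046], [0.6357, -0.0075, 0.046], [0.6321, 0.0713, 0.046], [0.6287, 0.1491, 0.046]]
[[0.6405, -0.0858, 0.005], [0.6355, -0.0091, 0.005], [0.632, 0.0688, 0.005], [0.6283, 0.1474, 0.005]]
[[ 0.6337 -0.0861  0.1434]] {'27': (0.6272, 0.149), '35': (0.6304, 0.0714), '43': (0.634, -0.0064), '51': (0.6376, -0.084)}
```

Run:
```python
from h import *
lower("51"); snap("s2","scene",(140,100,200,200),3)
```

```text
near 7.08 [ 0.6381 -0.084   0.0516] w 0.0232 grip 39.2 F [ 0.2 -0.2  0.1]
down 7.45 [ 0.6379 -0.084   0.0467] w 0.0232 grip 39.4 F [ 0.9  0.8 -0.3]
```

View pics/s2.png

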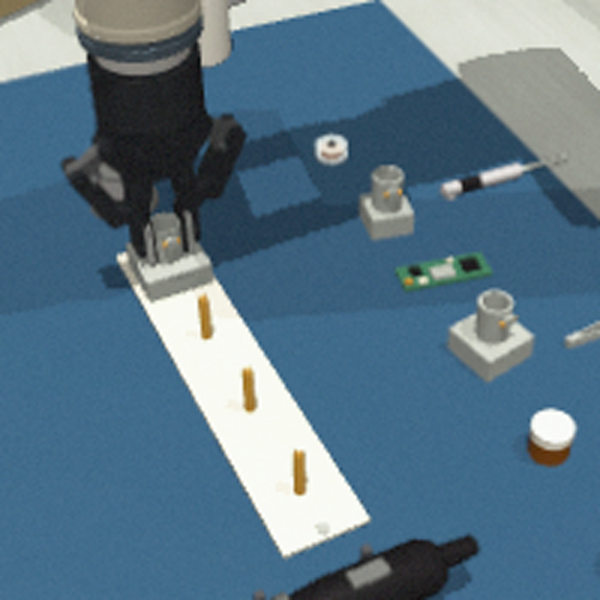

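The nozzle is over post 4 (crop (170,260)), near the plate with no contact force. I'll ease it down to contact and release.

```bash
cat >> h.py <<'E'
def touch(n):
    x,y=Q[n]
    for i in range(8):
        if get_obs()["wrist_force"][2]>2.5: break
        bot.servo_line([x,y,G+.0055-.0005*(i+1)],velocity=.01)
    st(f"touch {i}")
E
python3 - <<'E'
from h import *
touch("51"); release("51")
pick("43"); over("43"); lower("43"); touch("43"); snap("s3","scene",(140,100,200,200),3)
E
```

```text
touch 1 7.75 [ 0.6379 -0.084   0.0467] w 0.0235 grip 40.2 F [-1.9 -0.1  6.5]
off 8.87 [ 0.6371 -0.0839  0.1344] w 0.0504 grip 0.0 F [-0.  -0.5 -0.1]
at 43 11.18 [0.453  0.0871 0.0414] w 0.0547 grip 0.0 F [0.1 0.7 0.2]
grip 11.55 [0.453  0.0871 0.0416] w 0.0232 grip 39.0 F [ 0.4 -0.8  4.9]
lift 12.48 [0.4521 0.0869 0.1345] w 0.0234 grip 39.2 F [ 0.2 -0.8 -1.8]
over 13.32 [ 0.6323 -0.0059  0.1339] w 0.023 grip 39.2 F [-0.3  0.  -0.4]
near 14.52 [ 0.6345 -0.0064  0.0516] w 0.0231 grip 39.2 F [ 0.2 -0.1 -1.8]
down 14.89 [ 0.6343 -0.0064  0.0467] w 0.0231 grip 39.3 F [ 0.2 -0.6  0.5]
touch 1 15.14 [ 0.6343 -0.0064  0.0467] w 0.0232 grip 40.0 F [-1.3  0.   6.8]
```

View pics/s3.png

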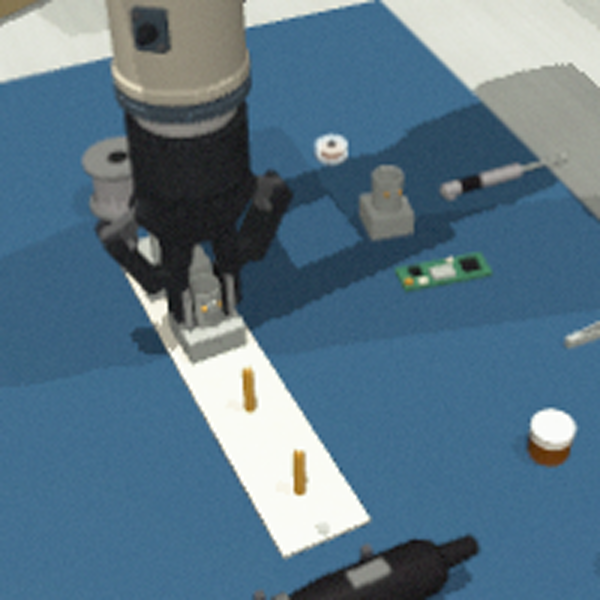

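The 43 is seated on post 3 (crop (208,325)), and the 51 stands behind it, hidden by the gripper. Continuing with the 35 and then the 27, stopping before release of the 27.

Run:
```python
from h import *
release("43")
pick("35"); over("35"); lower("35"); touch("35")
if abs(get_obs()["position"][2]-.0467)<.002 and get_obs()["gripper_width"]>.02:
    release("35"); pick("27"); over("27"); snap("s4","scene",(140,100,250,200),3)
```

```text
off 16.31 [ 0.6335 -0.0064  0.1344] w 0.0499 grip 0.0 F [ 0.6 -0.8 -1.4]
at 35 18.42 [ 0.4553 -0.0757  0.0414] w 0.055 grip 0.0 F [-0.1  0.4 -0.5]
grip 18.79 [ 0.4553 -0.0757  0.0416] w 0.0234 grip 38.9 F [-0.9  0.   5.3]
lift 19.73 [ 0.4544 -0.0755  0.1345] w 0.0229 grip 39.2 F [-0.7  0.7 -1.4]
over 20.64 [0.629  0.0706 0.1341] w 0.0231 grip 39.2 F [-0.3  0.1 -0.6]
near 21.84 [0.6308 0.0715 0.0515] w 0.0234 grip 39.2 F [ 0.5 -0.4 -1. ]
down 22.22 [0.6306 0.0714 0.0467] w 0.0233 grip 39.4 F [ 1.  -0.9  0.7]
touch 1 22.47 [0.6307 0.0715 0.0466] w 0.0231 grip 40.0 F [-0.5  0.2  6.2]
off 23.58 [0.6299 0.0714 0.1344] w 0.0498 grip 0.0 F [-0.7  0.2 -1. ]
at 27 26.02 [0.4604 0.2883 0.0415] w 0.0551 grip 0.0 F [ 0.5 -0.   0.2]
grip 26.39 [0.4603 0.2882 0.0416] w 0.0231 grip 39.1 F [-1.3 -1.1  6.6]
lift 27.32 [0.4595 0.2877 0.1344] w 0.0233 grip 39.2 F [-0.7  0.1 -1. ]
over 28.35 [0.6264 0.1492 0.1342] w 0.023 grip 39.2 F [-0.1  0.6 -0. ]
```

View pics/s4.png

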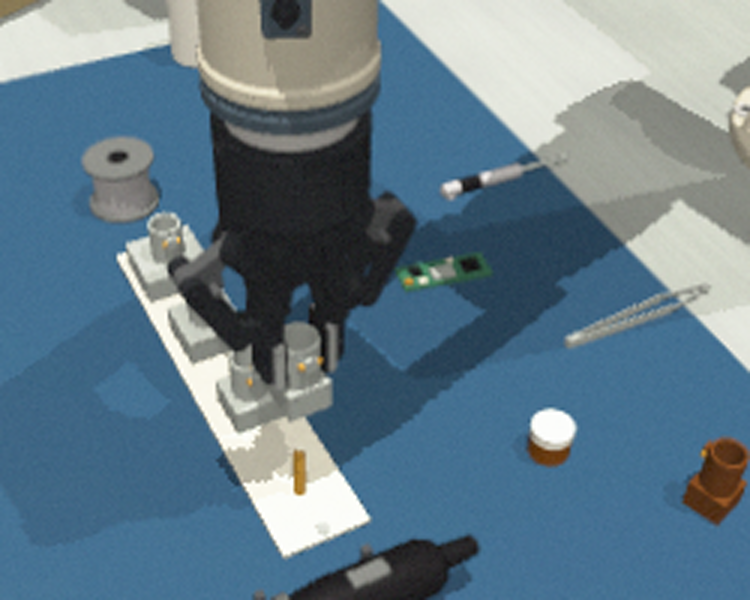

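The 51, 43 and 35 stand on posts 4, 3 and 2 (crop (160,260), (200,325), (248,390)). The 27 is held above post 1 (300,470). The board has not moved.

Run:
```python
from h import *
lower("27"); touch("27"); o=get_obs()
if abs(o["position"][2]-.0467)<.002:
    release("27"); bot.reach([.4,-.3,.25],ori(-40)); bot.dwell(.3); st("end")
snap("s5","scene",(140,100,200,200),3); snap("t5","top",(200,140,200,110),4)
```

```text
near 29.6 [0.6276 0.1491 0.0516] w 0.0231 grip 39.2 F [-0.2 -0.5 -1. ]
down 29.98 [0.6275 0.1491 0.0467] w 0.023 grip 39.4 F [0.6 0.2 1. ]
touch 1 30.23 [0.6276 0.1491 0.0467] w 0.0235 grip 39.9 F [-0.1 -0.8  7. ]
off 31.34 [0.6267 0.1489 0.1343] w 0.05 grip 0.0 F [ 0.  -0.2 -0.7]
end 33.51 [ 0.4003 -0.2997  0.2499] w 0.0498 grip 0.0 F [0.2 0.7 0.5]
```

View pics/s5.png

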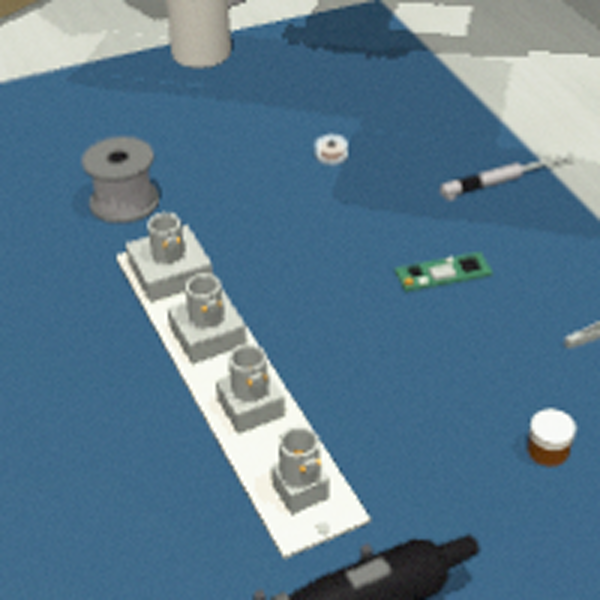

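View pics/t5.png

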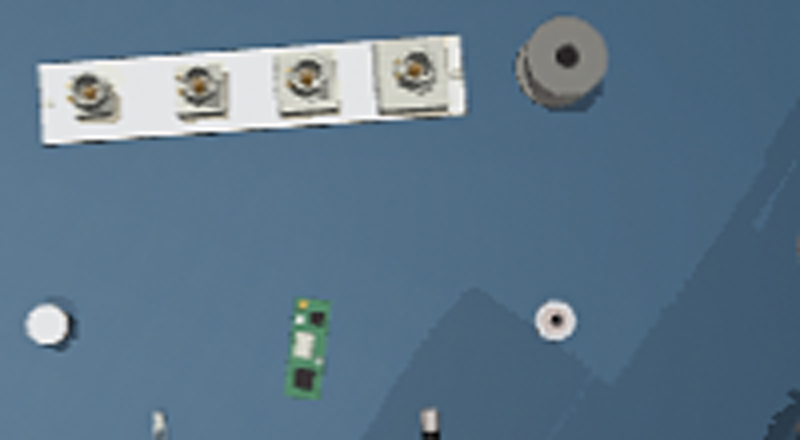

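All four stand flat, with the posts visible in the bores (top crop (90,93), (200,87), (307,77), (415,70)). Size grows away from the handpiece, and the board is still in place at (308,350).

```bash
python3 -c "
from workcell import hand_in
print(hand_in())"
```

```text
the job is handed in; nothing more can be done
None
```

The job is handed in at about 34 s of robot time: all four nozzles stand flat on their posts, smallest (27) next to the handpiece and largest (51) at the far end, with the board still in its place.

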